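Refit the sprung outfeed roller

ROBOT

A 6-joint arm with a two-finger parallel gripper is mounted at the origin on the work surface. World frame = base frame: x ahead of the robot, y to its left, z up, the work surface at z = 0. Lengths are in m, angles in rad, forces in N, time in s.
With the tool pointing down it reaches from about 0.2 to 0.875 m from the base axis. Payload 3.4 kg.
Tool frame: the origin (TCP) lies where the fingers leave the gripper's body, on its centre line; the fingertips stand r.tip_extent ahead of it and the grasp point (between the pads) lies 78 mm ahead of it (r.tip_extent is the distance from the TCP to the fingertips, in m); z points along the fingers, x is the direction in which the jaws open and shut, and the axes are right-handed (so a half turn about z gives the same grasp; the last joint's range is limited). The gripper opens to 94 mm and grips with 3 to 60 N. Pads are 16 mm wide; open, the fingers measure 119 mm over their backs; the gripper's body (75 mm by 177 mm) begins 78 mm behind the grasp point.
Start: joints at [-1.466, 0.276, 1.505, -0, 1.361, -0.121], TCP at [0.129, -0.56, 0.303] pointing down, gripper open.
Joint ranges: [-2.89, 2.89], [-0.75, 2.08], [0.22, 2.7], [-1.18, 4.32], [0.11, 2.71], [-2.7, 2.7]. Speed limits (rad/s): [2.57, 2.57, 3.14, 3.14, 3.14, 3.14].

INTERFACE

Orientations are given as a unit quaternion [x, y, z, w].
In Python, from bench import r, viewer gives the robot as it stands.
- The arm moves only by the tool step_arm, never from a script. Its argument "motion" is a list of rows, each a list of 5 numbers: the closure, from 0 (fully open) to 1 (shut), then the shift along the tool's x, y, z in m, then the turn about the tool's z in degrees. In form: [[grip, tx, ty, tz, spin], ...]. A call has 1 to 8 rows; each row is the pose to reach, as a shift and turn from the pose commanded when the call began, along the tool's axes at that moment; what a row does not reach only later rows make up. A row lasts 1/12 s, in which the tool goes at most 41.7 mm and 7.16 degrees, less where a joint would pass 70% of its speed; a pose out of reach is approached as far as the arm can. A call with a gripper value outside its range is refused whole. The fingers move at their own pace and stop on an object; the grip force is fixed at half the most. Time passes only in rows, so rows that repeat a pose let the fingers close. It gives the time, the measured TCP pose, the force and the opening at its end, in the units of the state.
- r.get_state(): the state, without advancing time (a new reading comes with each control period).
- viewer.grab_frame(name): name is "scene" or "top" or "wrist"; returns (picture, depth): 480x640x3 uint8, red, green, blue; 480x640 float32, m along the optical axis (not along the pixel's ray), 0 where there is no reading.
- viewer.camera_model(name): a dict with "fx", "fy", "cx", "cy" (pixels), "world_from_camera" (4x4, takes a point from camera to world coordinates). Camera axes: x right, y down, z forward; pixel columns grow to the right and rows downward; lengths in m; the calibration is good to about 2 mm. A picture is of the moment at which its call begins: read the wrist's pose just before it. camera_model takes no time and is no camera call; for the wrist camera it gives the pose at the moment of the call.
- r.job_done(): hands the job in, once; it reports no verdict.
The state is a dict: "t": time; "q": joint angles; "joint_velocities": joint speeds; "joint_efforts": joint torques, N m; "ee_pos": TCP position; "tcp_rot": TCP orientation; "ft_force": force on the tool from outside, world axes, zero at the start; "moment": the same for the moment, N m; "opening": finger opening in m.
Only numpy, scipy, OpenCV 4.12 (cv2) and the standard library are available. Lean on these libraries where they do the work, as an engineer would, in place of code of your own. Each camera call takes 0.05 s, during which the arm holds its last target. There are 200 camera calls.

TASK

Put the loose orange roller back into the blue roller frame: push one of its axle pins into the yellow sprung cup, press the cup right in, tip the other pin down into the open bearing, and let go so that the spring slides that pin home under the yellow lip. Do it gently, without forcing anything against the frame (no more than about 25 N), and leave the glue, screw jar, offcut and screwdriver where they are.

Things in the scene. Friction and masses are not known exactly. Their poses are not given: they have to be found in the camera images.
- roller: Loose orange roller, 0.18-0.33 kg, both ends alike. Cylinder 30 mm in diameter, 100 mm long, black end bands; a steel axle pin 10 mm in diameter stands 16 mm out of each end (132 mm over all). Origin at its centre, x axis along the axle. It starts lying level in the wooden cradle, axle 45 mm above the bench.
- cradle: Fixed wooden cradle, base 120 x 70 x 8 mm, long side along x. Two saddles 10 mm thick at x = -37 and +37 mm carry the roller, their ears up to 39 mm above the bench; between the saddles the roller is free on both sides. Origin under its centre.
- station: Fixed plywood board 290 x 110 x 12 mm with the blue roller frame bolted on in slots. Origin under its centre; x runs from the sprung cup end (-x) to the open bearing end (+x), z up. The frame (cup and bearing as one rigid set) sits up to 8 mm off centre either way along x: this shift is in none of the readings and must be felt or seen. In y it is centred.
- seat (a point): Axle height (65 mm above the bench) at the middle of the board, axes as the station: the fitted roller's centre, but for the frame's unknown shift along x. Roller centre, from here plus the shift: below x = -6 mm the pin passes down inside the lip; at x = -8 mm the cup bottoms out; fitted x = 0. Under the roller the frame is open down to 20 mm above the bench.
- cup (a point): Mouth of the yellow cup at rest, at axle height, if the frame were unshifted: 52 mm from the seat to -x. Recess faces +x, 16 mm wide, from 5 mm below to 12 mm above this point, 9 mm deep, roofed: the pin must enter end on. Cup 30 mm wide, from 13 below to 20 mm above. Blue spring wall 37 to 53 mm behind the mouth, 50 mm wide, top 86 mm above the bench.
- bearing (a point): Back wall of the open bearing at axle height, if the frame were unshifted: 66 mm from the seat to +x; the fitted pin's end rests on it. Slot 16 mm wide, floor 5 mm below this point, reaching 14 mm to -x; sides 11 mm up, then flared to 17 mm. A yellow lip, 7.5 to 11.5 mm above this point, covers the last 6 mm before the wall. Tilted 25 degrees, a roller entering the cup clears it.
- spring_cup (a joint): How far the yellow cup is pushed in, m: 0 at rest, 0.013 bottomed out, 0.005 when the roller is correctly fitted. Damped spring: 3.5 N at the start plus 0.4 N per mm (5.5 N fitted, 8.7 N at the end of its travel, beyond that a hard stop), plus 0.6 N per 10 mm/s of pushing speed.
- glue: Bystander: white glue bottle with an orange cap, 52 mm in diameter, 120 mm high, origin under its centre.
- offcut: Bystander: pale wood offcut, 90 x 38 x 30 mm, origin under its centre.
- screws: Bystander: clear jar with a black lid, 60 mm in diameter, 70 mm high, origin under its centre.
- driver: Bystander: red-handled screwdriver, 190 mm long, lying on the bench along its x axis.
Mind the look-alikes: they are no part of the job. Of the things like the roller, leave any that is green or turquoise; of the rest the larger one is meant.

How it is judged:
By the outcome, as a careful person would: the job done as asked, in the order asked, and still so for the second after the job is handed in, with the robot touching nothing.
It also fails if it takes over 61 s, if anything falls off the work surface, if the arm or the gripper's body presses on something with over 40 N, if the wrist force passes 120 N, or if a joint passes its speed limit or range.

## Working session

There is one attempt and no reset: what is moved stays moved. The work goes in short steps, Python scripts to look and compute and a tool call to move; the robot and the scene stay as the last step left them, time stands still between calls to the robot, and variables do not carry over. Pictures are saved under pics/ and viewed, about 8 in all and at most 12, crops included, and the job is handed in when it is done.

Besides the shell and the picture viewer there is one more tool, called as name(argument=value, ...) on one line, values as JSON. step_arm: Moves the arm, as the interface text tells. Its arguments: {"type":"object","properties":{"motion":{"type":"array"}},"required":["motion"]}

```bash
ls; mkdir -p pics
python3 - <<'E'
from bench import r, viewer
import cv2, numpy as np
print(r.get_state(), r.tip_extent)
for n in ("scene","top"):
    p,d=viewer.grab_frame(n); cv2.imwrite(f"pics/{n}0.png",p[:,:,::-1]); np.savez(f"pics/{n}0.npz",p=p,d=d)
    m=viewer.camera_model(n); print(n,{k:np.round(v,3).tolist() for k,v in m.items()})
E
```

```text
pics
{'t': 0.0, 'q': array([-1.46604418e+00,  2.76601101e-01,  1.50610289e+00, -3.73690065e-05,
        1.36068959e+00, -1.20964772e-01]), 'joint_velocities': array([-0.00153706, -0.00084389, -0.00041908,  0.00037571, -0.00121093,
        0.00063919]), 'joint_efforts': array([-2.27323304e-03, -4.04585516e+01, -2.37234718e+01,  7.01679499e-02,
        3.46463872e-02, -1.35970690e-04]), 'ee_pos': array([ 0.12865163, -0.56003016,  0.30181315]), 'tcp_rot': array([ 7.82244141e-01, -6.22971342e-01, -6.44566133e-04, -6.29052046e-04]), 'ft_force': array([ 0.12331117, -1.10902186, -0.91531851]), 'moment': array([-0.01109503, -0.01813348, -0.05499678]), 'opening': 0.0940881028878219} 0.0972
scene {'fx': 607.313, 'fy': 607.313, 'cx': 316.73, 'cy': 234.37, 'world_from_camera': [[0.365, 0.793, -0.488, 1.124], [0.931, -0.306, 0.2, -0.223], [0.009, -0.527, -0.85, 1.041], [0.0, 0.0, 0.0, 1.0]]}
top {'fx': 591.792, 'fy': 591.792, 'cx': 323.791, 'cy': 247.727, 'world_from_camera': [[0.019, -0.988, 0.153, 0.443], [-1.0, -0.02, -0.002, -0.004], [0.005, -0.153, -0.988, 1.081], [0.0, 0.0, 0.0, 1.0]]}
```

View pics/top0.png

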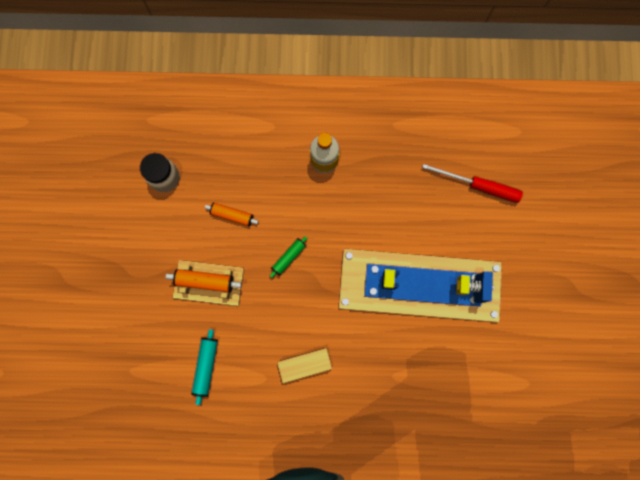

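View pics/scene0.png

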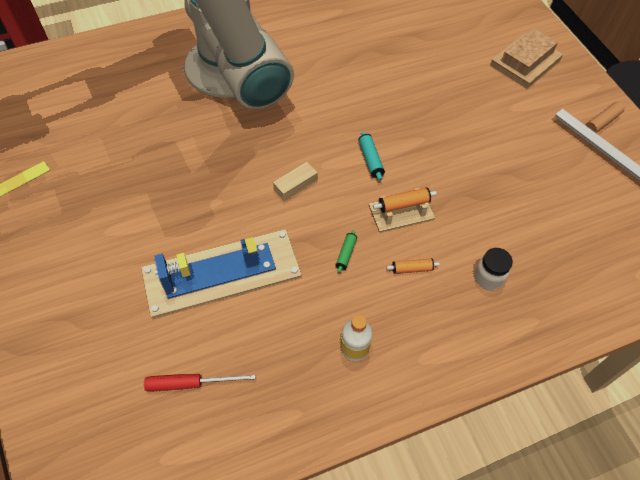

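Top view: the orange things like the roller are the one in the cradle at (203,281) and a smaller one at (232,215). The look-alikes are green (288,258) and turquoise (205,367). The larger orange one, in the wooden cradle, fits the description. The frame has its cup and spring at (465,285) and its bearing at (390,278). I'll measure with colour and depth and make one enlarged crop.

```bash
cat > h.py <<'E'
import numpy as np, cv2
from bench import r, viewer
def grab(n,name):
    m=viewer.camera_model(n); p,d=viewer.grab_frame(n)
    cv2.imwrite(f"pics/{name}.png",p[:,:,::-1]); return p,d,m
def cloud(d,m):
    v,u=np.mgrid[:d.shape[0],:d.shape[1]]
    c=np.stack([(u-m['cx'])/m['fx']*d,(v-m['cy'])/m['fy']*d,d],-1)
    T=np.array(m['world_from_camera']); return c@T[:3,:3].T+T[:3,3]
def ray(px,m,z):
    px=np.atleast_2d(px).astype(float); T=np.array(m['world_from_camera'])
    c=np.c_[(px[:,0]-m['cx'])/m['fx'],(px[:,1]-m['cy'])/m['fy'],np.ones(len(px))]@T[:3,:3].T
    return T[:3,3]+c*((z-T[2,3])/c[:,2])[:,None]
def hsv(p): return cv2.cvtColor(p,cv2.COLOR_RGB2HSV)
def line(P):
    c=P.mean(0); w,V=np.linalg.eigh(np.cov((P-c).T)); a=V[:,-1]; a=a*np.sign(a[1]); return c,a
E
python3 - <<'E'
from h import *
z=np.load('pics/top0.npz');p,d=z['p'],z['d'];m=viewer.camera_model('top')
W=cloud(d,m);H=hsv(p)
def box(u0,u1,v0,v1):
    b=np.zeros(d.shape,bool);b[v0:v1,u0:u1]=1;return b
print('table z',np.median(W[...,2][400:440,100:180]))
R=box(155,255,255,312)&(W[...,2]>.047)
P=W[R];c,a=line(P[:,:2]);t=(P[:,:2]-c)@a
print('roller',R.sum(),c,np.degrees(np.arctan2(a[1],a[0])),t.min(),t.max(),P[:,2].max())
S=box(330,512,240,330)
bl=S&(H[...,0]>100)&(H[...,0]<125)&(H[...,1]>120)&(H[...,2]>60)
ye=S&(H[...,0]>25)&(H[...,0]<35)&(H[...,1]>180)&(H[...,2]>100)
n,l,st,ce=cv2.connectedComponentsWithStats(ye.astype(np.uint8))
for i in range(1,n):
    if st[i,4]>30: Q=W[l==i];print('yellow',ce[i],st[i],np.round(np.median(Q,0),4),Q[:,2].max())
wh=S&(H[...,1]<40)&(H[...,2]>150)
n,l,st,ce=cv2.connectedComponentsWithStats(wh.astype(np.uint8))
for i in range(1,n):
    if st[i,4]>15: print('white',ce[i].round(1),st[i,4],ray(ce[i],m,.014).round(4),W[l==i][:,2].mean().round(4))
B=S&(W[...,2]>.006)
(c2,wh2,an)=cv2.minAreaRect((ray(np.argwhere(S&(abs(W[...,2]-.012)<.006))[:,::-1],m,.012)[:,:2]*1000).astype(np.float32))
print('board',c2,wh2,an)
up=np.vstack([cv2.resize(p[240:320,150:310],None,fx=4.5,fy=4.5,interpolation=2)[:,:,::-1],cv2.resize(p[180:240,150:310],None,fx=4.5,fy=4.5)[:,:,::-1][:230]])
cv2.imwrite('pics/crop0.png',cv2.resize(p[180:320,150:310],None,fx=4,fy=4,interpolation=2)[:,:,::-1])
E
```

```text
table z -0.0011027429956005363
roller 1030 [0.53785965 0.19763994] 71.7743528022599 -0.22139575449768062 0.07172155602307734 1.0808326811928908
yellow [388.85875706 278.38983051] [384 270  11  18 177] [ 0.548  -0.1182  0.0757] 1.0808326811928908
yellow [464.05128205 284.58974359] [460 276   9  18 156] [ 0.5384 -0.2442  0.0841] 1.0808326811928908
white [348.6 255.4] 30 [[ 0.5947 -0.0517  0.014 ]] 0.0154
white [495.7 267.7] 31 [[ 0.5774 -0.3192  0.014 ]] 0.0157
white [374.5 268.8] 28 [[ 0.5711 -0.0989  0.014 ]] 0.0243
white [474.6 285.6] 29 [[ 0.5441 -0.2801  0.014 ]] 0.1093
white [372.6 291.1] 29 [[ 0.5304 -0.0957  0.014 ]] 0.0248
white [344.8 301.5] 28 [[ 0.5108 -0.0458  0.014 ]] 0.0152
white [493.7 314. ] 30 [[ 0.4936 -0.3135  0.014 ]] 0.1225
board (550.9537353515625, -189.15733337402344) (150.1986541748047, 311.1219482421875) 2.407766103744507
```

View pics/crop0.png

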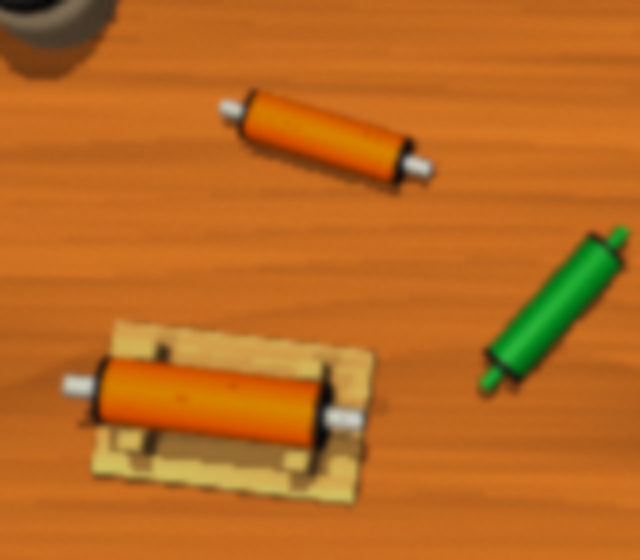

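The crop shows the roller in the cradle at crop (210,400), clearly larger than the one at (325,138), so that is the one meant. Next I'll refine the measurement without the depth holes.

Run:
```python
from h import *
z=np.load('pics/top0.npz');p,d=z['p'],z['d'];m=viewer.camera_model('top')
W=cloud(d,m);W[d<=0]=-1
def box(u0,u1,v0,v1):
    b=np.zeros(d.shape,bool);b[v0:v1,u0:u1]=1;return b
R=box(155,255,255,312)&(W[...,2]>.042)&(W[...,2]<.07)
P=W[R];c,a=line(P[:,:2]);t=(P[:,:2]-c)@a
print('roller',R.sum(),c,(t.min()+t.max())/2,np.degrees(np.arctan2(a[1],a[0])),t.min(),t.max(),np.percentile(P[:,2],95))
C=box(155,255,255,312)&(abs(W[...,2]-.008)<.005)
print('cradle',cv2.minAreaRect((W[C][:,:2]*1000).astype(np.float32)))
H=hsv(p);wh=box(155,255,255,312)&(H[...,1]<50)&(H[...,2]>150)
n,l,st,ce=cv2.connectedComponentsWithStats(wh.astype(np.uint8))
for i in range(1,n):
    if st[i,4]>8: print('pin',ce[i],st[i],ray(ce[i],m,.048))
s=r.get_state();print(s['t'],s['ee_pos'])
```

```text
roller 1079 [0.54074405 0.20370475] 0.0013721676807660066 84.36265015620401 -0.06438142856156112 0.06712576392309313 0.060475284807881446
cradle ((540.5269775390625, 211.03269958496094), (102.4779052734375, 180.5774383544922), 1.1025422811508179)
pin [169.57142857 276.28571429] [167 275   6   4  21] [[0.5467068  0.26286581 0.048     ]]
pin [235.5625 284.25  ] [232 282   8   5  32] [[0.53500743 0.14685062 0.048     ]]
0.1 [ 0.12868613 -0.56008122  0.30190968]
```

step_arm(motion=[[0, -0.641, -0.569, 0, -71.4], [0, -0.641, -0.569, 0, -71.4], [0, -0.641, -0.569, 0, -71.4], [0, -0.641, -0.569, 0, -71.4], [0, -0.641, -0.569, 0, -71.4], [0, -0.641, -0.569, 0, -71.4], [0, -0.641, -0.569, 0, -71.4], [0, -0.641, -0.569, 0, -71.4]])

```text
t: 0.77
ee_pos: [0.2888, -0.2659, 0.3025]
tcp_rot: [0.986, -0.169, 0.0, -0.0]
ft_force: [0.6, -0.2, 0.1]
opening: 0.0938
```

```bash
cat >> h.py <<'E'
from scipy.spatial.transform import Rotation as Rn
def go(x,y,z,jaw):
    "tool-frame shift/spin from measured pose to TCP x,y,z with jaw angle (deg)"
    s=r.get_state(); R=Rn.from_quat(s['tcp_rot']).as_matrix(); p=np.array(s['ee_pos'])
    t=R.T@(np.array([x,y,z])-p); a=np.degrees(np.arctan2(R[1,0],R[0,0])); sp=-((jaw-a+180)%360-180)
    print('t',round(s['t'],2),'pos',p.round(4),'jaw',round(a,2),'tilt',np.round(R[2],3),'F',s['ft_force'].round(2),'op',round(s['opening'],4))
    print('shift',t.round(4),'spin',round(sp,2))
E
python3 -c "
from h import *
go(.540,.193,.28,-5.7)"
```

```text
t 0.77 pos [ 0.2888 -0.2659  0.3025] jaw -19.47 tilt [-0. -0. -1.] F [ 0.6  -0.17  0.12] op 0.0938
shift [ 0.0839 -0.5163  0.0226] spin -13.77
```

step_arm(motion=[[0, 0.084, -0.516, 0.022, -13.8], [0, 0.084, -0.516, 0.022, -13.8], [0, 0.084, -0.516, 0.022, -13.8], [0, 0.084, -0.516, 0.022, -13.8], [0, 0.084, -0.516, 0.022, -13.8], [0, 0.084, -0.516, 0.022, -13.8], [0, 0.084, -0.516, 0.022, -13.8], [0, 0.084, -0.516, 0.022, -13.8]])

```text
t: 1.43
ee_pos: [0.4504, 0.0255, 0.2884]
tcp_rot: [0.999, -0.052, -0.0, 0.0]
ft_force: [-0.0, -1.0, -0.1]
opening: 0.094
```

```bash
python3 -c "
from h import *
go(.540,.193,.28,-5.7)"
```

```text
t 1.43 pos [0.4504 0.0255 0.2884] jaw -5.94 tilt [ 0.  0. -1.] F [-0.04 -1.03 -0.09] op 0.094
shift [ 0.0718 -0.1759  0.0084] spin -0.24
```

step_arm(motion=[[0, 0.072, -0.176, 0.008, 0], [0, 0.072, -0.176, 0.008, 0], [0, 0.072, -0.176, 0.008, 0], [0, 0.072, -0.176, 0.008, 0], [0, 0.072, -0.176, 0.008, 0], [0, 0.072, -0.176, 0.008, 0], [0, 0.072, -0.176, 0.008, 0]])

```text
t: 2.02
ee_pos: [0.5399, 0.1917, 0.2796]
tcp_rot: [0.999, -0.051, -0.001, 0.001]
ft_force: [-0.5, -0.7, 0.8]
opening: 0.094
```

Run:
```python
from h import *
p,d,m=grab('wrist','w1'); np.savez('pics/w1.npz',p=p,d=d)
W=cloud(d,m);W[d<=0]=-1
H=hsv(p)
near=np.linalg.norm(W[...,:2]-[.54,.205],axis=-1)<.085
R=near&(W[...,2]>.042)&(W[...,2]<.07)
P=W[R];c,a=line(P[:,:2]);t=(P[:,:2]-c)@a
print(R.sum(),c+a*(t.min()+t.max())/2,np.degrees(np.arctan2(a[1],a[0])),t.min(),t.max(),np.percentile(P[:,2],97))
n=np.array([-a[1],a[0]]);w=(P[:,:2]-c)@n;print('across',np.percentile(w,[2,98]))
top=P[P[:,2]>np.percentile(P[:,2],97)-.004];print('crest',line(top[:,:2]))
go(.540,.193,.123,-5.7)
```

```text
4273 [0.54023545 0.20505515] 84.16005146521871 -0.06883544712614453 0.062029662306311774 0.06121320815516428
across [-0.0139654   0.01398303]
crest (array([0.54041933, 0.20725956]), array([0.10050156, 0.9949369 ]))
t 2.07 pos [0.5394 0.1907 0.2799] jaw -5.91 tilt [-0.002  0.002 -1.   ] F [-0.45  0.15 -0.25] op 0.094
shift [ 0.0006 -0.0026  0.1569] spin -0.21
```

View pics/w1.png

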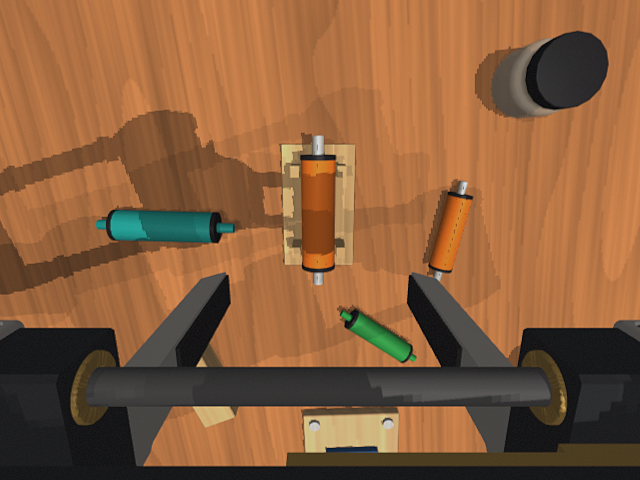

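The wrist view shows the roller in its cradle at (318,215), with the fingers at (220,280) and (420,280) straddling it. Both neighbouring rollers are clear. Descending to grasp.

step_arm(motion=[[0, 0.001, -0.0026, 0.04, 0], [0, 0.001, -0.0026, 0.08, 0], [0, 0.001, -0.0026, 0.115, 0], [0, 0.001, -0.0026, 0.14, 0], [0, 0.001, -0.0026, 0.157, 0], [0, 0.001, -0.0026, 0.157, 0], [0.5, 0.001, -0.0026, 0.157, 0], [0.8, 0.001, -0.0026, 0.157, 0]])

```text
t: 2.73
ee_pos: [0.5419, 0.1926, 0.1251]
tcp_rot: [0.999, -0.053, 0.001, -0.0]
ft_force: [0.2, -0.3, 0.1]
opening: 0.0843
```

step_arm(motion=[[1, 0, 0, 0, 0], [1, 0, 0, 0, 0], [1, 0, 0, 0, 0], [1, 0, 0, 0, 0]])

```text
t: 3.07
ee_pos: [0.5416, 0.1934, 0.1245]
tcp_rot: [0.999, -0.052, 0.001, -0.0]
ft_force: [-0.3, 0.6, 0.7]
opening: 0.0573
```

step_arm(motion=[[1, 0, 0, 0, 0], [1, 0, 0, 0, 0], [1, 0, 0, 0, 0], [1, 0, 0, 0, 0], [1, 0, 0, 0, 0], [1, 0, 0, 0, 0], [1, 0, 0, 0, 0]])

```text
t: 3.65
ee_pos: [0.5411, 0.1934, 0.1235]
tcp_rot: [0.999, -0.052, -0.0, 0.0]
ft_force: [-0.6, 0.3, -0.3]
opening: 0.0292
```

```bash
python3 -c "
from h import *
go(.540,.193,.123,-5.7)"
```

```text
t 3.65 pos [0.5411 0.1934 0.1235] jaw -5.97 tilt [-0.001  0.    -1.   ] F [-0.6   0.26 -0.29] op 0.0292
shift [-0.001   0.0005  0.0005] spin -0.27
```

step_arm(motion=[[1, 0, 0, -0.015, 0], [1, 0, 0, -0.028, 0], [1, 0, 0.02, -0.028, 0], [1, 0, 0.045, -0.028, 0], [1, 0, 0.055, -0.028, 0], [1, 0, 0.055, -0.018, 0], [1, 0, 0.055, -0.008, 0], [1, 0, 0.055, -0.003, 0]])

```text
t: 4.32
ee_pos: [0.5348, 0.1391, 0.1246]
tcp_rot: [0.999, -0.052, -0.001, -0.0]
ft_force: [-0.7, -0.0, -2.0]
opening: 0.0293
```

step_arm(motion=[[1, 0, 0, 0.003, 0], [1, 0, 0, 0.005, 0], [1, 0, 0, 0.007, 0], [1, 0, 0, 0.009, 0]])

```text
t: 4.65
ee_pos: [0.5349, 0.1384, 0.1181]
tcp_rot: [0.999, -0.051, -0.001, 0.001]
ft_force: [-4.1, -5.4, 8.6]
opening: 0.0294
```

step_arm(motion=[[1, 0, 0, 0.001, 0], [1, 0, 0, 0.002, 0], [1, 0, 0, 0.002, 0]])

```text
t: 4.9
ee_pos: [0.5348, 0.1383, 0.116]
tcp_rot: [0.999, -0.051, -0.001, 0.001]
ft_force: [-3.2, -4.8, 7.6]
opening: 0.0294
```

step_arm(motion=[[1, 0, 0, 0.001, 0], [1, 0, 0, 0.002, 0], [1, 0, 0, 0.002, 0], [1, 0, 0, -0.01, 0], [1, 0, 0, -0.04, 0], [1, 0, 0, -0.08, 0], [1, 0, 0, -0.12, 0], [1, 0, 0, -0.12, 0]])

```text
t: 5.57
ee_pos: [0.5397, 0.1403, 0.243]
tcp_rot: [0.999, -0.052, 0.007, -0.002]
ft_force: [0.9, 0.9, -2.4]
opening: 0.0296
```

Run:
```python
from h import *
p,d,m=grab('wrist','w2'); np.savez('pics/w2.npz',p=p,d=d)
go(.5,.1,.2,-4)
s=r.get_state();R=Rn.from_quat(s['tcp_rot']).as_matrix();
L=(cloud(d,m)-s['ee_pos'])@R; L[d<=0]=9
H=hsv(p)
M=(abs(L[...,0])<.016)&(abs(L[...,1])<.08)&(L[...,2]>.03)&(L[...,2]<.12)
v,u=np.nonzero(M);print(len(v),u.min(),u.max(),v.min(),v.max())
O=M&(H[...,0]<20)&(H[...,1]>150)&(H[...,2]>50);Q=L[O&(abs(L[...,0])<.003)]
for lo in np.arange(-.08,.08,.01):
    q=L[M&(abs(L[...,0])<.004)&(L[...,1]>=lo)&(L[...,1]<lo+.01)]
    if len(q): print(round(lo+.005,3),len(q),np.median(q[:,2]).round(4))
```

```text
t 5.62 pos [0.5382 0.14   0.2396] jaw -5.91 tilt [ 0.01  -0.003 -1.   ] F [ 0.36 -0.09 -3.03] op 0.0294
shift [-0.0342  0.0438  0.0392] spin -1.91
14160 270 359 144 366
-0.075 272 0.0502
-0.065 557 0.0511
-0.055 642 0.0456
-0.045 541 0.0456
-0.035 466 0.0483
-0.025 426 0.0509
-0.015 381 0.0535
-0.005 352 0.0563
0.005 322 0.0588
0.015 270 0.0616
0.025 200 0.0638
```

View pics/w2.png

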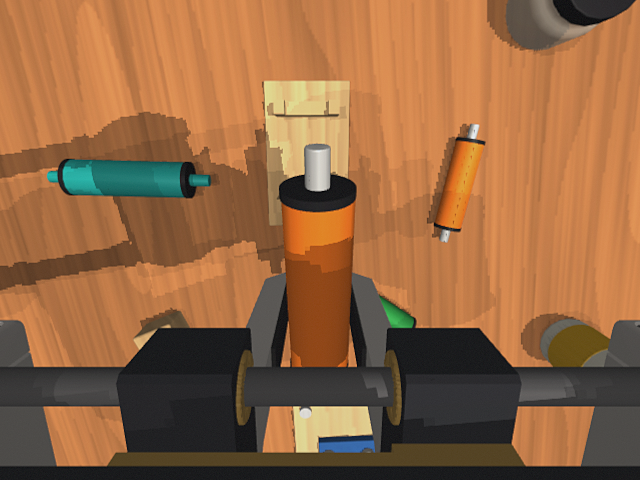

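The wrist view shows the roller held with its high end towards the camera, pin at (317,165). Slope fit gives about 15° tilt, high end at +y, which will be the bearing end. That clears the bearing sides (pin underside about 29 mm up, against 17). Next, the frame's position from the saved fixed-camera pictures.

Run:
```python
from h import *
for n,bx in (('top',(330,512,240,330)),('scene',(135,305,225,320))):
    z=np.load(f'pics/{n}0.npz');p,d=z['p'],z['d'];m=viewer.camera_model(n);H=hsv(p)
    S=np.zeros(d.shape,bool);S[bx[2]:bx[3],bx[0]:bx[1]]=1
    wh=S&(H[...,1]<50)&(H[...,2]>140)
    k,l,st,ce=cv2.connectedComponentsWithStats(wh.astype(np.uint8))
    c=np.array([ce[i] for i in range(1,k) if st[i,4]>12]);P=ray(c,m,.0145)[:,:2]
    hull=cv2.convexHull(P.astype(np.float32))[:,0]
    (cx,cy),sz,an=cv2.minAreaRect((hull*1000).astype(np.float32)); print(n,'centre',cx,cy,sz,an)
    a=np.radians(an); a=a if abs(np.sin(a))>.7 else a+np.pi/2
    X=np.array([np.cos(a),np.sin(a)]);X*=np.sign(X[1]);Y=np.array([-X[1],X[0]]);C=np.array([cx,cy])/1000
    print('yaw',np.degrees(np.arctan2(X[1],X[0])))
    ye=S&(H[...,0]>23)&(H[...,0]<36)&(H[...,1]>170)&(H[...,2]>70)
    k,l,st,ce=cv2.connectedComponentsWithStats(ye.astype(np.uint8))
    W=cloud(d,m)
    for i in range(1,k):
        if st[i,4]<40: continue
        v,u=np.nonzero(l==i)
        for zz in (.0765,.085):
            q=(ray(np.c_[u,v],m,zz)[:,:2]-C); print(' yellow',st[i].tolist(),zz,'x',np.round(np.percentile(q@X,[2,50,98])*1000,1),'y',np.round(np.percentile(q@Y,[2,50,98])*1000,1))
        q=W[l==i];q=q[(d[l==i]>0)]; s=(q[:,:2]-C)@X*1000
        print('  depth pts',len(q),'z',np.percentile(q[:,2],[5,50,95]).round(4),'x',np.percentile(s,[3,50,97]).round(1),'y',np.percentile((q[:,:2]-C)@Y*1000,[3,50,97]).round(1))
```

```text
top centre 544.309326171875 -182.58984375 (268.3126525878906, 84.1277084350586) 86.29004669189453
yaw 86.29004669189453
 yellow [383, 270, 12, 18, 184] 0.0765 x [56.7 65.  73.4] y [-13.5   0.9  15.6]
 yellow [383, 270, 12, 18, 184] 0.085 x [57.6 65.9 74.2] y [-12.5   1.8  16.4]
  depth pts 182 z [0.0608 0.0757 0.0786] x [56.6 64.8 72.7] y [-13.2   0.9  14. ]
 yellow [459, 276, 10, 18, 167] 0.0765 x [-70.7 -63.2 -55.4] y [-14.    1.4  15.1]
 yellow [459, 276, 10, 18, 167] 0.085 x [-68.6 -61.2 -53.5] y [-12.9   2.3  15.9]
  depth pts 166 z [0.0743 0.0838 0.0872] x [-68.9 -61.7 -55.3] y [-12.7   1.9  14.7]
scene centre 542.030517578125 -182.34913635253906 (268.4170227050781, 84.37232971191406) 86.26221466064453
yaw 86.26221466064453
```

Run:
```python
from h import *
go(.5343,.1333,.118,-5.9)
```

```text
t 5.62 pos [0.5382 0.14   0.2396] jaw -5.91 tilt [ 0.01  -0.003 -1.   ] F [ 0.36 -0.09 -3.03] op 0.0294
shift [-0.0043  0.0074  0.1216] spin -0.01
```

step_arm(motion=[[1, 0, 0.005, 0, 0], [1, 0, 0.005, 0.03, 0], [1, 0, 0.005, 0.07, 0], [1, 0, 0.005, 0.1, 0], [1, 0, 0.005, 0.11, 0], [1, 0, 0.005, 0.11, 0], [1, 0, 0.005, 0.11, 0]])

```text
t: 6.2
ee_pos: [0.5347, 0.1336, 0.1246]
tcp_rot: [0.999, -0.052, -0.001, 0.0]
ft_force: [0.3, -0.7, -1.9]
opening: 0.0292
```

Run:
```python
from h import *
go(.5343,.1333,.109,-5.9)
```

```text
t 6.2 pos [0.5347 0.1336 0.1246] jaw -5.96 tilt [-0.002  0.001 -1.   ] F [ 0.3  -0.69 -1.93] op 0.0292
shift [-0.0003  0.0004  0.0156] spin -0.06
```

step_arm(motion=[[1, 0, 0, 0.004, 0], [1, 0, 0, 0.008, 0], [1, 0, 0, 0.01, 0], [1, 0, 0, 0.0115, 0], [1, 0, 0, 0.013, 0], [1, 0, 0, 0.0145, 0], [1, 0, 0, 0.016, 0], [1, 0, 0, 0.016, 0]])

```text
t: 6.87
ee_pos: [0.5354, 0.1334, 0.1105]
tcp_rot: [0.999, -0.052, 0.001, 0.0]
ft_force: [-1.1, -3.1, 4.6]
opening: 0.0293
```

step_arm(motion=[[1, 0, 0, -0.01, 0], [1, 0, 0, -0.03, 0], [1, 0, 0, -0.05, 0], [1, 0, 0, -0.06, 0], [1, 0, 0, -0.06, 0], [1, 0, 0, -0.06, 0], [1, 0, 0, -0.06, 0]])

```text
t: 7.45
ee_pos: [0.5343, 0.1336, 0.1688]
tcp_rot: [0.999, -0.052, -0.001, 0.0]
ft_force: [-0.8, 0.2, -3.0]
opening: 0.0292
```

```bash
cat >> h.py <<'E'
def held(name):
    s=r.get_state();m=viewer.camera_model('wrist');p,d=viewer.grab_frame('wrist')
    cv2.imwrite(f"pics/{name}.png",p[:,:,::-1])
    R=Rn.from_quat(s['tcp_rot']).as_matrix()
    L=(cloud(d,m)-s['ee_pos'])@R; L[d<=0]=9
    H=hsv(p); M=(abs(L[...,0])<.003)&(abs(L[...,1])<.06)&(L[...,2]>.02)&(L[...,2]<.12)
    O=M&(H[...,0]<20)&(H[...,1]>150)&(H[...,2]>40); q=L[O]
    k=np.polyfit(q[:,1],q[:,2],1); res=q[:,2]-np.polyval(k,q[:,1]); q=q[abs(res)<.002]; k=np.polyfit(q[:,1],q[:,2],1)
    th=np.arctan(k[0]); z0=k[1]+.015/np.cos(th)
    b=L[(abs(L[...,0])<.003)&(abs(L[...,2]-np.polyval(k,L[...,1]))<.002)&(abs(L[...,1])<.09)]
    ye=np.percentile(b[:,1],.5)   # top edge of the high body end
    g=-(ye-.015*np.sin(th))/np.cos(th)-.05+0*z0
    print('tilt',np.degrees(th).round(1),'axle z at y=0',z0.round(4),'edge y',ye.round(4),'g',g.round(4),'n',len(q))
    c=np.array([0,z0])-np.array([np.cos(th),np.sin(th)])*g
    for nm,u in (('low tip',.066),('centre',0),('high tip',-.066)): print(nm,'tool y,z',(c+u*np.array([np.cos(th),np.sin(th)])).round(4))
E
python3 - <<'E'
from h import *
held('w3'); go(.5428,-.1825,.2,-3.72)
E
```

```text
tilt 18.7 axle z at y=0 0.0759 edge y -0.0523 g 0.0103 n 2160
low tip tool y,z [0.0528 0.0937]
centre tool y,z [-0.0097  0.0726]
high tip tool y,z [-0.0723  0.0514]
t 7.5 pos [0.5342 0.1336 0.1684] jaw -5.96 tilt [-0.002  0.001 -1.   ] F [ 0.02 -0.1  -3.2 ] op 0.0294
shift [ 0.0413  0.3135 -0.0315] spin -2.24
```

step_arm(motion=[[1, 0, 0, -0.04, 0], [1, 0.015, 0.06, -0.052, -1], [1, 0.042, 0.31, -0.052, -2.2], [1, 0.042, 0.31, -0.052, -2.2], [1, 0.042, 0.31, -0.052, -2.2], [1, 0.042, 0.31, -0.052, -2.2], [1, 0.042, 0.31, -0.052, -2.2], [1, 0.042, 0.31, -0.052, -2.2]])

```text
t: 8.17
ee_pos: [0.5435, -0.1585, 0.22]
tcp_rot: [0.999, -0.033, -0.001, -0.0]
ft_force: [0.8, -0.8, -1.5]
opening: 0.0291
```

step_arm(motion=[[1, 0, 0.02, 0, 0], [1, 0, 0.02, 0, 0], [1, 0, 0.02, 0, 0]])

```text
t: 8.42
ee_pos: [0.5423, -0.1776, 0.2198]
tcp_rot: [0.999, -0.034, -0.001, -0.001]
ft_force: [0.8, 0.8, -2.7]
opening: 0.0294
```

Run:
```python
from h import *
held('w4'); go(.5432,-.1771,.1607,-3.72)
```

```text
tilt 18.7 axle z at y=0 0.0758 edge y -0.0522 g 0.0101 n 2159
low tip tool y,z [0.0529 0.0937]
centre tool y,z [-0.0096  0.0726]
high tip tool y,z [-0.0721  0.0515]
t 8.47 pos [ 0.5423 -0.1763  0.2201] jaw -3.84 tilt [-0.003 -0.002 -1.   ] F [-0.63  0.73 -2.01] op 0.0298
shift [0.0011 0.0008 0.0593] spin -0.12
```

Run:
```python
from h import *
s=r.get_state();m=viewer.camera_model('wrist');p,d=viewer.grab_frame('wrist');cv2.imwrite('pics/w5.png',p[:,:,::-1])
H=hsv(p);ye=((H[...,0]>23)&(H[...,0]<36)&(H[...,1]>170)&(H[...,2]>60)).astype(np.uint8)
C=np.array([.5428,-.1825]);a=np.radians(86.28);X=np.array([np.cos(a),np.sin(a)]);Y=np.array([-X[1],X[0]])
W=cloud(d,m)
k,l,st,ce=cv2.connectedComponentsWithStats(ye)
for i in range(1,k):
    if st[i,4]>60:
        q=W[(l==i)&(d>0)];e=q[:,:2]-C
        print(st[i],'z',np.percentile(q[:,2],[3,50,97]).round(4),'x',np.percentile(e@X*1e3,[2,50,98]).round(1),'y',np.percentile(e@Y*1e3,[2,50,98]).round(1))
e=s['ee_pos'][:2]-C;print('tcp station',e@X*1e3,e@Y*1e3)
```

```text
[331 155  15  25 321] z [0.0757 0.0773 0.0787] x [59.9 66.7 72.6] y [-14.8 -11.   -6.3]
tcp station 6.146219478007819 0.8887419909368363
```

View pics/w5.png

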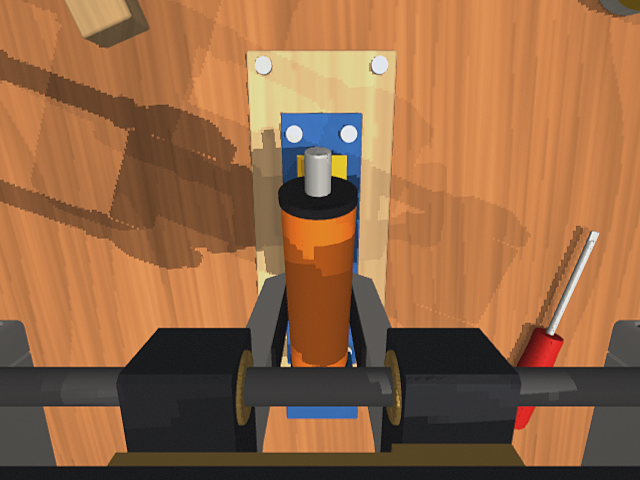

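The wrist view shows the pin (317,165) over the yellow lip (322,158), and the frame's centre line about 1 mm to the right of the gripper's. Shift estimate is about -1 mm. Descending with the pin just ahead of the cup mouth.

step_arm(motion=[[1, 0.001, 0.001, 0.02, 0], [1, 0.001, 0.001, 0.035, 0], [1, 0.001, 0.001, 0.045, 0], [1, 0.001, 0.001, 0.052, 0], [1, 0.001, 0.001, 0.056, 0], [1, 0.001, 0.001, 0.059, 0], [1, 0.001, 0.001, 0.059, 0], [1, 0.001, 0.001, 0.059, 0]])

```text
t: 9.18
ee_pos: [0.5442, -0.1777, 0.1627]
tcp_rot: [0.999, -0.033, 0.0, 0.0]
ft_force: [0.6, -1.2, -1.9]
opening: 0.0295
```

```bash
cat >> h.py <<'E'
def st():
    s=r.get_state();C=np.array([.5428,-.1825]);a=np.radians(86.28);X=np.array([np.cos(a),np.sin(a)]);Y=np.array([-X[1],X[0]])
    e=s['ee_pos'][:2]-C;f=s['ft_force']
    print('t %.2f'%s['t'],'station x,y mm',(e@X*1e3).round(2),(e@Y*1e3).round(2),'z',s['ee_pos'][2].round(4),'F x,y,z',(f[:2]@X).round(1),(f[:2]@Y).round(1),f[2].round(1),'M',s['moment'].round(2),'op',s['opening'].round(4))
E
python3 - <<'E'
from h import *
st(); p,d,m=grab('scene','s1'); cv2.imwrite('pics/s1c.png',cv2.resize(p[200:330,110:320],None,fx=3.5,fy=3.5,interpolation=2)[:,:,::-1])
E
```

```text
Traceback (most recent call last):
  File "h.py", line 42, in st
    print('t %.2f'%s['t'],'station x,y mm',(e@X*1e3).round(2),(e@Y*1e3).round(2),'z',s['ee_pos'][2].round(4),'F x,y,z',(f[:2]@X).round(1),(f[:2]@Y).round(1),f[2].round(1),'M',s['moment'].round(2),'op',s['opening'].round(4))
                                                                                                                                                                                                         ^^^^^^^^^^^^^^^^^^
AttributeError: 'float' object has no attribute 'round'
```

```bash
sed -i "s/s\['opening'\].round(4))/round(s['opening'],4))/" h.py
python3 - <<'E'
from h import *
st(); p,d,m=grab('scene','s1'); cv2.imwrite('pics/s1c.png',cv2.resize(p[200:330,110:320],None,fx=3.5,fy=3.5,interpolation=2)[:,:,::-1]); st()
E
```

```text
t 9.18 station x,y mm 4.86 -1.11 z 0.1627 F x,y,z -1.2 -0.7 -1.9 M [-0.05 -0.09  0.04] op 0.0295
t 9.23 station x,y mm 4.7 -1.19 z 0.1629 F x,y,z -0.3 0.1 -1.9 M [-0.11 -0.1  -0.1 ] op 0.0297
```

View pics/s1c.png

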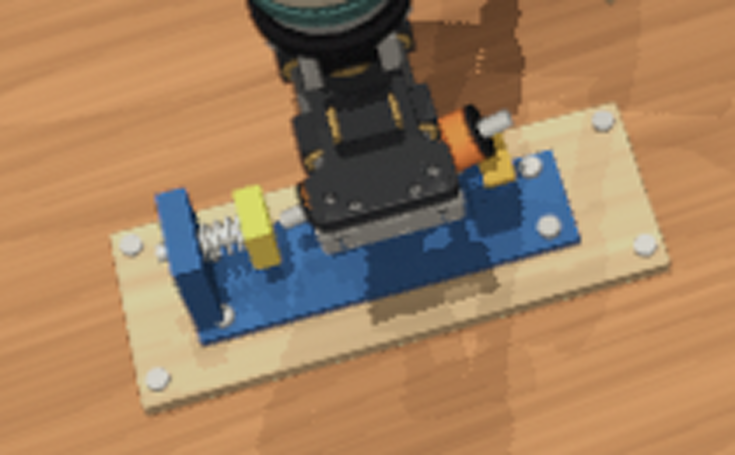

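The scene crop shows the low pin (290,215) in line with the cup mouth (260,225), and the high end above the bearing lip (497,160), nothing touching. Pushing in slowly and watching the force.

step_arm(motion=[[1, 0, 0.0015, 0.001, 0], [1, 0, 0.003, 0.0015, 0], [1, 0, 0.0045, 0.0015, 0], [1, 0, 0.006, 0.0015, 0], [1, 0, 0.007, 0.0015, 0], [1, 0, 0.008, 0.0015, 0], [1, 0, 0.008, 0.0015, 0]])

```text
t: 9.82
ee_pos: [0.5434, -0.1861, 0.1608]
tcp_rot: [0.999, -0.033, 0.0, 0.0]
ft_force: [-0.0, -0.3, -1.6]
opening: 0.0292
```

```bash
python3 -c "
from h import *
st()"
```

```text
t 9.82 station x,y mm -3.53 -0.8 z 0.1608 F x,y,z -0.3 0.0 -1.6 M [-0.06 -0.03 -0.02] op 0.0292
```

step_arm(motion=[[1, 0, 0.001, 0, 0], [1, 0, 0.002, 0, 0], [1, 0, 0.003, 0, 0], [1, 0, 0.004, 0, 0], [1, 0, 0.005, 0, 0], [1, 0, 0.006, 0, 0], [1, 0, 0.006, 0, 0], [1, 0, 0.006, 0, 0]])

```text
t: 10.48
ee_pos: [0.543, -0.1918, 0.1608]
tcp_rot: [0.999, -0.033, -0.0, 0.0]
ft_force: [1.3, 0.4, -2.2]
opening: 0.0291
```

```bash
python3 -c "
from h import *
st()"
```

```text
t 10.48 station x,y mm -9.3 -0.77 z 0.1608 F x,y,z 0.5 -1.3 -2.2 M [-0.06 -0.08 -0.04] op 0.0291
```

step_arm(motion=[[1, 0, 0.001, 0, 0], [1, 0, 0.002, 0, 0], [1, 0, 0.003, 0, 0], [1, 0, 0.003, 0, 0], [1, 0, 0.003, 0, 0]])

```text
t: 10.9
ee_pos: [0.5428, -0.1941, 0.1608]
tcp_rot: [0.999, -0.033, -0.0, -0.001]
ft_force: [0.6, 5.0, -1.3]
opening: 0.0293
```

```bash
python3 -c "
from h import *
st()"
```

```text
t 10.90 station x,y mm -11.62 -0.71 z 0.1608 F x,y,z 5.1 -0.3 -1.3 M [ 0.71 -0.18  0.04] op 0.0293
```

step_arm(motion=[[1, 0, 0.001, 0, 0], [1, 0, 0.0022, 0, 0], [1, 0, 0.0034, 0, 0], [1, 0, 0.0046, 0, 0], [1, 0, 0.0058, 0, 0], [1, 0, 0.007, 0, 0], [1, 0, 0.008, 0, 0], [1, 0, 0.008, 0, 0]])

```text
t: 11.57
ee_pos: [0.5423, -0.2016, 0.1608]
tcp_rot: [0.999, -0.033, -0.0, -0.001]
ft_force: [1.5, 6.4, -0.5]
opening: 0.0296
```

```bash
python3 -c "
from h import *
st(); held('w6'); st()"
```

```text
t 11.57 station x,y mm -19.12 -0.69 z 0.1608 F x,y,z 6.5 -1.1 -0.5 M [ 1.14 -0.33  0.  ] op 0.0296
tilt 18.7 axle z at y=0 0.0758 edge y -0.0525 g 0.0104 n 2153
low tip tool y,z [0.0526 0.0936]
centre tool y,z [-0.0099  0.0725]
high tip tool y,z [-0.0724  0.0514]
t 11.62 station x,y mm -19.1 -0.69 z 0.1608 F x,y,z 6.4 -0.9 -0.2 M [ 1.11 -0.29  0.04] op 0.0293
```

step_arm(motion=[[1, 0, 0.001, 0, 0], [1, 0, 0.002, 0, 0], [1, 0, 0.003, 0, 0], [1, 0, 0.003, 0, 0]])

```text
t: 11.95
ee_pos: [0.5421, -0.2042, 0.1608]
tcp_rot: [0.999, -0.033, -0.0, -0.002]
ft_force: [1.1, 8.2, -0.3]
opening: 0.0295
```

step_arm(motion=[[1, 0, 0.0007, 0, 0], [1, 0, 0.0007, 0, 0], [1, 0, 0.0007, 0, 0]])

```text
t: 12.2
ee_pos: [0.542, -0.2048, 0.1608]
tcp_rot: [0.999, -0.033, -0.0, -0.002]
ft_force: [1.1, 8.3, -0.7]
opening: 0.0294
```

step_arm(motion=[[1, 0, 0.0007, 0, 0], [1, 0, 0.0007, 0, 0], [1, 0, 0.0007, 0, 0]])

```text
t: 12.45
ee_pos: [0.542, -0.2054, 0.1608]
tcp_rot: [0.999, -0.033, -0.0, -0.002]
ft_force: [0.9, 8.3, 0.5]
opening: 0.029
```

```bash
python3 -c "
from h import *
st()"
```

```text
t 12.45 station x,y mm -22.88 -0.67 z 0.1608 F x,y,z 8.4 -0.3 0.5 M [ 1.41 -0.33  0.09] op 0.029
```

step_arm(motion=[[1, 0, 0.0006, 0, 0], [1, 0, 0.0006, 0, 0], [1, 0, 0.0006, 0, 0]])

```text
t: 12.7
ee_pos: [0.542, -0.2059, 0.1608]
tcp_rot: [0.999, -0.033, -0.0, -0.002]
ft_force: [-0.2, 7.9, -0.1]
opening: 0.0293
```

step_arm(motion=[[1, 0, 0.0006, 0, 0], [1, 0, 0.0006, 0, 0], [1, 0, 0.0006, 0, 0]])

```text
t: 12.95
ee_pos: [0.5419, -0.2064, 0.1608]
tcp_rot: [0.999, -0.033, -0.0, -0.002]
ft_force: [1.1, 8.6, -0.5]
opening: 0.0292
```

```bash
python3 -c "
from h import *
st()"
```

```text
t 12.95 station x,y mm -23.86 -0.66 z 0.1608 F x,y,z 8.6 -0.5 -0.5 M [ 1.49 -0.37  0.06] op 0.0292
```

step_arm(motion=[[1, 0, 0.0007, 0, 0], [1, 0, 0.0007, 0, 0], [1, 0, 0.0007, 0, 0]])

```text
t: 13.2
ee_pos: [0.5419, -0.2066, 0.1608]
tcp_rot: [0.999, -0.033, -0.0, -0.003]
ft_force: [1.5, 9.3, 0.7]
opening: 0.0292
```

step_arm(motion=[[1, 0, 0.0007, 0, 0], [1, 0, 0.0007, 0, 0], [1, 0, 0.0007, 0, 0]])

```text
t: 13.45
ee_pos: [0.5419, -0.2067, 0.1608]
tcp_rot: [0.999, -0.033, -0.0, -0.003]
ft_force: [2.7, 10.7, 0.5]
opening: 0.0294
```

```bash
python3 -c "
from h import *
held('w7');st()"
```

```text
tilt 18.6 axle z at y=0 0.0759 edge y -0.0525 g 0.0105 n 2168
low tip tool y,z [0.0526 0.0936]
centre tool y,z [-0.0099  0.0725]
high tip tool y,z [-0.0725  0.0514]
t 13.50 station x,y mm -24.26 -0.66 z 0.1608 F x,y,z 12.0 -0.5 0.6 M [ 1.96 -0.44  0.09] op 0.0296
```

The cup bottoms out at TCP x about -24.2 mm: the reading stands still there while the force climbs from 8.6 to 12 N. That puts the frame shift near -4.4 mm. Backing off about 1 mm while tipping the roller level.

step_arm(motion=[[1, 0, -0.001, 0, 0], [1, 0, -0.0016, 0.001, 0], [1, 0, -0.0018, 0.0025, 0], [1, 0, -0.0021, 0.004, 0], [1, 0, -0.0024, 0.0055, 0], [1, 0, -0.0027, 0.007, 0], [1, 0, -0.0029, 0.0085, 0], [1, 0, -0.003, 0.01, 0]])

```text
t: 14.17
ee_pos: [0.5421, -0.2054, 0.1512]
tcp_rot: [0.999, -0.033, 0.0, -0.001]
ft_force: [0.5, 6.7, 0.9]
opening: 0.0294
```

```bash
python3 -c "
from h import *
st();held('w8');st()"
```

```text
t 14.17 station x,y mm -22.85 -0.82 z 0.1512 F x,y,z 6.7 -0.0 0.9 M [ 1.19 -0.24  0.04] op 0.0294
tilt 8.8 axle z at y=0 0.0763 edge y -0.0594 g 0.0125 n 2470
low tip tool y,z [0.0529 0.0844]
centre tool y,z [-0.0123  0.0744]
high tip tool y,z [-0.0775  0.0643]
t 14.22 station x,y mm -22.81 -0.76 z 0.1509 F x,y,z 8.1 -0.9 1.1 M [ 1.14 -0.3   0.06] op 0.0293
```

step_arm(motion=[[1, 0, 0.001, 0, 0], [1, 0, 0.001, 0, 0], [1, 0, 0.001, 0, 0]])

```text
t: 14.47
ee_pos: [0.542, -0.2062, 0.1511]
tcp_rot: [0.999, -0.033, 0.0, -0.001]
ft_force: [1.6, 8.3, 1.6]
opening: 0.0294
```

```bash
python3 -c "
from h import *
st()"
```

```text
t 14.47 station x,y mm -23.68 -0.78 z 0.1511 F x,y,z 8.4 -1.0 1.6 M [ 1.26 -0.27  0.09] op 0.0294
```

step_arm(motion=[[1, 0, 0.001, 0, 0], [1, 0, 0.001, 0, 0], [1, 0, 0.001, 0, 0]])

```text
t: 14.72
ee_pos: [0.542, -0.2071, 0.1511]
tcp_rot: [0.999, -0.033, 0.0, -0.002]
ft_force: [1.2, 8.5, 1.3]
opening: 0.0294
```

```bash
python3 -c "
from h import *
st()"
```

```text
t 14.72 station x,y mm -24.59 -0.79 z 0.1511 F x,y,z 8.6 -0.6 1.3 M [ 1.33 -0.33  0.04] op 0.0294
```

step_arm(motion=[[1, 0, 0.001, 0, 0], [1, 0, 0.001, 0, 0], [1, 0, 0.001, 0, 0]])

```text
t: 14.97
ee_pos: [0.542, -0.2073, 0.151]
tcp_rot: [0.999, -0.033, 0.0, -0.002]
ft_force: [1.4, 10.5, 2.5]
opening: 0.0292
```

```bash
python3 -c "
from h import *
st();held('w9');st()"
```

```text
t 14.97 station x,y mm -24.8 -0.77 z 0.151 F x,y,z 10.6 -0.8 2.5 M [ 1.67 -0.38 -0.  ] op 0.0292
tilt 8.4 axle z at y=0 0.0763 edge y -0.0598 g 0.0126 n 2490
low tip tool y,z [0.0528 0.0841]
centre tool y,z [-0.0125  0.0744]
high tip tool y,z [-0.0778  0.0647]
t 15.02 station x,y mm -24.81 -0.77 z 0.151 F x,y,z 10.5 -1.9 1.8 M [ 1.59 -0.35  0.06] op 0.0295
```

Rotation in the grip lets the roller creep about 2 mm along the pads. So I'll keep a light push (10–14 N) against the cup's stop while tipping in small steps.

step_arm(motion=[[1, 0, 0.0005, 0.001, 0], [1, 0, 0.0008, 0.002, 0], [1, 0, 0.001, 0.003, 0]])

```text
t: 15.27
ee_pos: [0.5418, -0.2084, 0.148]
tcp_rot: [0.999, -0.033, 0.0, -0.002]
ft_force: [1.7, 10.0, 0.7]
opening: 0.0292
```

```bash
python3 -c "
from h import *
st();held('w10')"
```

```text
t 15.27 station x,y mm -25.93 -0.72 z 0.148 F x,y,z 10.1 -1.1 0.7 M [ 1.56 -0.32  0.08] op 0.0292
tilt 5.2 axle z at y=0 0.0765 edge y -0.0623 g 0.0139 n 2583
low tip tool y,z [0.0519 0.0812]
centre tool y,z [-0.0138  0.0752]
high tip tool y,z [-0.0796  0.0692]
```

step_arm(motion=[[1, 0, 0.0005, 0.001, 0], [1, 0, 0.0008, 0.002, 0], [1, 0, 0.0012, 0.003, 0]])

```text
t: 15.57
ee_pos: [0.5418, -0.2097, 0.1449]
tcp_rot: [0.999, -0.033, 0.0, -0.002]
ft_force: [1.1, 9.5, 0.5]
opening: 0.0294
```

```bash
python3 -c "
from h import *
st();held('w11')"
```

```text
t 15.57 station x,y mm -27.19 -0.72 z 0.1449 F x,y,z 9.5 -0.5 0.5 M [ 1.52 -0.36  0.04] op 0.0294
tilt 1.7 axle z at y=0 0.0765 edge y -0.0647 g 0.0151 n 2639
low tip tool y,z [0.0508 0.078 ]
centre tool y,z [-0.0151  0.0761]
high tip tool y,z [-0.0811  0.0741]
```

step_arm(motion=[[1, 0, 0.0004, 0.001, 0], [1, 0, 0.0008, 0.002, 0], [1, 0, 0.001, 0.003, 0], [1, 0, 0.001, 0.003, 0]])

```text
t: 15.95
ee_pos: [0.5417, -0.2107, 0.1422]
tcp_rot: [0.999, -0.033, -0.0, -0.002]
ft_force: [1.5, 10.6, 2.3]
opening: 0.0292
```

```bash
python3 -c "
from h import *
st();held('w12')"
```

```text
t 15.95 station x,y mm -28.22 -0.69 z 0.1422 F x,y,z 10.7 -0.8 2.3 M [ 1.63 -0.26  0.01] op 0.0292
tilt -0.6 axle z at y=0 0.0765 edge y -0.0877 g 0.0375 n 2644
low tip tool y,z [0.0285 0.0762]
centre tool y,z [-0.0375  0.0769]
high tip tool y,z [-0.1035  0.0776]
```

The roller reads level (-0.6°) with both pins at axle height and the cup held at its stop. Letting go now.

step_arm(motion=[[0.3, 0, 0, 0, 0], [0.3, 0, 0, 0, 0], [0.3, 0, 0, 0, 0], [0.3, 0, 0, 0, 0], [0.3, 0, 0, 0, 0], [0.3, 0, 0, 0, 0]])

```text
t: 16.5
ee_pos: [0.5416, -0.2134, 0.1419]
tcp_rot: [0.999, -0.033, 0.0, 0.0]
ft_force: [0.5, 0.5, -0.4]
opening: 0.0647
```

```bash
cat > chk.py <<'E'
from h import *
import sys
st();s=r.get_state();m=viewer.camera_model('wrist');p,d=viewer.grab_frame('wrist');cv2.imwrite(f'pics/{sys.argv[1]}.png',p[:,:,::-1])
W=cloud(d,m);H=hsv(p);C=np.array([.5428,-.1825]);a=np.radians(86.28);X=np.array([np.cos(a),np.sin(a)]);Y=np.array([-X[1],X[0]])
e=(W[...,:2]-C);sx=e@X;sy=e@Y
O=(d>0)&(abs(sy)<.02)&(abs(sx)<.08)&(H[...,0]<20)&(H[...,1]>150)&(W[...,2]>.06)
q=np.c_[sx[O],sy[O],W[...,2][O]];c=q[abs(q[:,1]-np.median(q[:,1]))<.004];k=np.polyfit(c[:,0],c[:,2],1)
print('orange x',np.percentile(q[:,0],[1,99])*1e3,'y',np.percentile(q[:,1],[2,50,98])*1e3,'crest z at 0',k[1],'tilt',np.degrees(k[0]))
E
python3 chk.py w13
```

```text
t 16.50 station x,y mm -30.89 -0.8 z 0.1419 F x,y,z 0.5 -0.5 -0.4 M [ 0.01 -0.1   0.03] op 0.0647
orange x [-48.87021068  42.32149835] y [-14.01945427  -0.34962958  13.28834151] crest z at 0 0.08142073437220727 tilt -1.2090846341649744
```

View pics/w13.png

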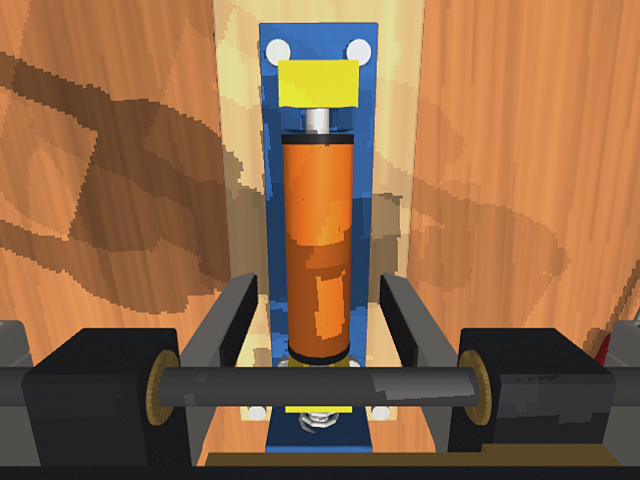

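The wrist view shows the far pin under the yellow lip (317,110), the roller along the frame, and the fingers clear on both sides. Retreating straight up and checking.

step_arm(motion=[[0.3, 0, 0, -0.02, 0], [0.3, 0, 0, -0.05, 0], [0.3, 0, 0, -0.09, 0], [0.3, 0, 0, -0.13, 0], [0.3, 0, 0, -0.16, 0], [0, 0.05, 0.15, -0.16, 0], [0, 0.05, 0.15, -0.16, 0], [0, 0.05, 0.15, -0.16, 0]])

```text
t: 17.22
ee_pos: [0.5737, -0.3348, 0.3036]
tcp_rot: [0.999, -0.032, 0.001, 0.001]
ft_force: [0.7, -0.1, 0.7]
opening: 0.0828
```

step_arm(motion=[[0, -0.15, 0.06, 0, 0], [0, -0.15, 0.06, 0, 0], [0, -0.15, 0.06, 0, 0], [0, -0.15, 0.06, 0, 0], [0, -0.15, 0.06, 0, 0], [0, -0.15, 0.06, 0, 0]])

```text
t: 17.72
ee_pos: [0.4182, -0.3846, 0.3021]
tcp_rot: [0.999, -0.035, 0.0, 0.0]
ft_force: [0.8, 0.3, 0.4]
opening: 0.0938
```

Run:
```python
from h import *
st()
C=np.array([.5443,-.1826]);a=np.radians(86.29);X=np.array([np.cos(a),np.sin(a)]);Y=np.array([-X[1],X[0]])
p,d,m=grab('top','t2');W=cloud(d,m);H=hsv(p)
e=W[...,:2]-C;sx=e@X;sy=e@Y
O=(d>0)&(abs(sy)<.02)&(abs(sx)<.08)&(W[...,2]>.06)&(W[...,2]<.1)&(H[...,0]<20)&(H[...,1]>150)
q=np.c_[sx[O],sy[O],W[...,2][O]];c=q[abs(q[:,1]-np.median(q[:,1]))<.006];k=np.polyfit(c[:,0],c[:,2],1)
print('orange x',np.percentile(q[:,0],[1,99])*1e3,'crest',k[1],'tilt',np.degrees(k[0]))
S=np.zeros(d.shape,bool);S[240:330,330:512]=1
ye=(S&(H[...,0]>23)&(H[...,0]<36)&(H[...,1]>170)&(H[...,2]>70)).astype(np.uint8)
k,l,s,ce=cv2.connectedComponentsWithStats(ye)
for i in range(1,k):
    if s[i,4]>30:
        v,u=np.nonzero(l==i);x=(ray(np.c_[u,v],m,.085)[:,:2]-C)@X*1e3;print('yellow',s[i],np.percentile(x,[2,50,98]).round(1))
A=cv2.resize(p[235:335,330:512],None,fx=3.5,fy=3.5,interpolation=2)
q,_,_=grab('scene','s2');B=cv2.resize(q[215:320,130:312],None,fx=3.5,fy=2.4,interpolation=2)
cv2.imwrite('pics/fin.png',np.vstack([A,B])[:600,:,::-1])
```

```text
t 17.72 station x,y mm -209.72 111.25 z 0.3021 F x,y,z 0.3 -0.7 0.4 M [-0.05 -0.14 -0.03] op 0.0938
orange x [-50.78495524  43.14680471] crest 0.0784642875197689 tilt 0.0286600015831527
yellow [383 270  12  18 184] [57.6 65.9 74.2]
yellow [462 276  11  18 166] [-73.8 -66.3 -58.7]
```

View pics/fin.png

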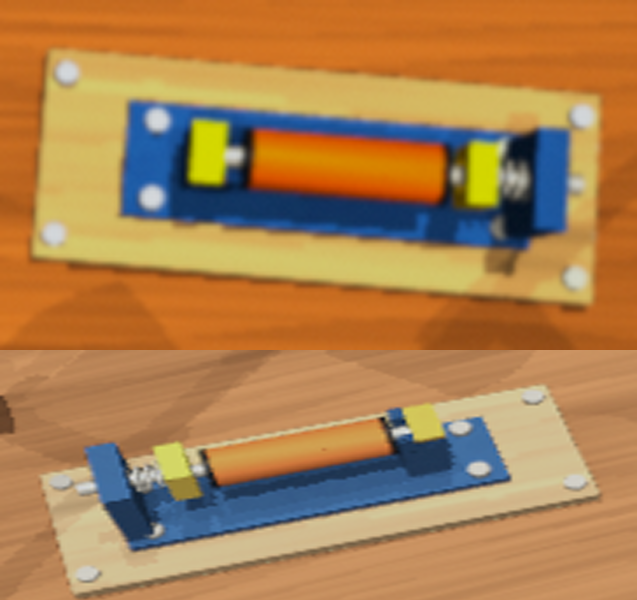

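Both views show the roller level (0.0°) between cup and bearing, its pin under the lip at (235,155). The cup sits 5.1 mm in, against 5 mm specified. Handing in.

```bash
python3 -c "
from bench import r
print(r.job_done())"
```

```text
the job is handed in; nothing more can be done
None
```

The orange roller is back in the blue frame, and I handed the job in at about 18 s of the 61 s allowed.

**How it went:**
- I tilted the roller about 19° in the grip by pressing it against a cradle saddle.
- I pushed its low pin into the yellow cup until the cup bottomed out. By feel, the frame sits about 4.4 mm towards the cup end.
- I tipped the other pin down into the bearing while holding the cup at its stop, then let go so the spring slid it home.
- The wrist force readings stayed at or below about 12 N while the roller was against the frame.

**Last checks:**
- **Fit:** the top camera shows the roller level (0.0°) and the cup 5.1 mm in, against 5 mm specified. Both fixed views show the far pin under the yellow lip.
- **Robot:** it stands well clear, gripper open, with nothing in contact.
- **Disagreements:** right after release the wrist camera read a tilt of -1.2°, which the top camera did not confirm after the retreat. The shift I had estimated from the pictures was only -1 to -2 mm; I went by the felt value.
- **Not checked:** I did not re-measure the glue, screw jar, offcut and screwdriver at the end. The arm was never taken near them.

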